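Pulse the cocoa mill: dial, bayonet lid, hold at half-turn

TASK

Get the little red-and-white cocoa mill pulsing: first turn its black dial clockwise until it clicks over from the small dot to the large dot. Then set the red lid down into the steel collar with its two pins in the slots at the white marks, twist it clockwise to the yellow half-way mark, short of the lock click, and hold it there against its return spring. Finish while still gripping the lid at that mark, and leave the other things on the table where they are.

Things in the scene. Friction and masses are not known exactly. Their poses are not given: they have to be found in the camera images.
- mill: fixed cocoa mill, place and yaw vary: white plinth 32 mm high, red housing, steel collar 112 mm wide, its rim 78 mm above the table. Origin: on the table on the collar's axis; z up, dial at local +y. Slots for the lid's pins at local +x and -x, each with a white mark on the rim; clockwise from each lie a yellow half-way mark (43 deg, 0.75 rad) and a red lock mark (86 deg). Same turned 180 deg
- mill_seat (a point): point on the collar's axis 56 mm above the table, on the floor of the ring inside the collar: the underside of the lid's plug rests here when fully in. The collar's lip is 8 mm thick (70 to 78 mm up), its bore 64 mm wide; the two slots in it are 15 mm wide and reach 42 mm from the axis. Axes as mill
- mill_ring (a joint): rad, the ring inside the collar, clockwise from above positive, 0 = slots open. The lid's pins drop between its dogs and turn it, with up to 0.07 rad of play (the ring lags the lid by that). A spring drives it back to 0 (0.12 N m at most, 0.06 at half-way); past 0.945 it clicks and snaps to the lock at 1.5. The yellow half-way mark is about 0.75
- mill_dial_grip (a point): centre of the dial's grip, on its vertical axis, 115 mm to local +y of the collar's axis and 56 mm above the table. The dial is a black bar 46 mm long, 14 mm wide, from 37 to 66 mm above the table, on a disc 54 mm wide that stands on the plinth, with a white line at its pointing end. Axes as mill (they do not turn with the dial)
- mill_dial (a joint): rad, the dial, clockwise from above positive. At 0 its bar points 0.6 rad (34 deg) counter-clockwise of the mill's local +y, to the small dot. It resists (about 0.1 N m) up to 0.6, then clicks over and rests at 1.2, pointing 0.6 rad clockwise of local +y, to the large dot
- lid: loose lid, 160 g, upright. Origin: centre of its plug's underside; z up. Steel plug 60 mm wide, foot bevelled; two pins (10 mm thick, 7 mm up, tips 39 mm out) at local +x and -x; red cap 92 mm wide, 24.5 to 32.5 mm up; black bar grip along local x, 52 x 16 mm, 32.5 to 63.5 mm up; white pointers at the bar's ends, above the pins. Same turned 180 deg. Seated, the cap is 2.5 mm above the rim
- jar_1: bystander: clear sweet jar with a green cap, 89 mm wide, 137 mm high; origin under its centre
- jar_2: bystander: sweet jar with a red cap, 70 mm wide, 90 mm high; origin under its centre
- mint_tin: bystander: small red tin, 62 x 94 x 24 mm; origin under its centre
- ribbon_gold: bystander: reel of gold ribbon lying flat, 60 mm wide, 16 mm high; origin under its centre
- tape_roll: bystander: roll of tape lying flat, 73 mm wide, 18 mm high; origin under its centre
- lollipop_0: bystander: red lollipop lying down, 104 mm long, 29 mm high; origin under its middle

How it is judged:
On the way, in this order (a step that is already met when the one before it is completed fails the run):
1. the dial has clicked over to the large dot, the lid not yet in the collar (value of joint mill_dial above 1 rad and not (z of lid in the frame of mill_seat below 0.004 m and horizontal distance between lid and mill_seat below 0.004 m and angle between lid's own z axis and vertical below 0.08 rad)), for 0.2 s.
2. the lid sits fully down in the collar, pins in the slots, the ring hardly turned (z of lid in the frame of mill_seat below 0.004 m and horizontal distance between lid and mill_seat below 0.004 m and angle between lid's own z axis and vertical below 0.08 rad and value of joint mill_ring below 0.5 rad), for 0.1 s.
At the end, for the whole second after the job is handed in: Dial at the large dot (above 1.0 rad); lid fully down in the collar (within 4 mm in height and sideways, upright within 0.08 rad); ring at rest between 0.58 and 0.90 rad, about the yellow half-way mark, not clicked; fingers still gripping the lid (over 2 N) (value of joint mill_dial above 1 rad and z of lid in the frame of mill_seat below 0.004 m and horizontal distance between lid and mill_seat below 0.004 m and angle between lid's own z axis and vertical below 0.08 rad and value of joint mill_ring between 0.58 and 0.9 rad and velocity of joint mill_ring between -0.15 and 0.15 rad/s and contact force between the fingers and lid above 2 N); the arm keeps its last pose, push and grip.
It fails at once if the lid is twisted past the click into its lock (value of joint mill_ring above 1 rad).
It fails at once if a bystander is shoved more than 30 mm (distance of any of jar_1, jar_2, mint_tin, ribbon_gold, tape_roll, lollipop_0 from where it was at the start of the episode above 0.03 m).
It also fails if it takes over 51 s, if anything falls off the work surface, if the arm or the gripper's body presses on something with over 40 N, if the wrist force passes 120 N, or if a joint passes its speed limit or range.

ROBOT

A 6-joint arm with a two-finger parallel gripper is mounted at the origin on a cart in front of the work surface, level with it; the furniture and walls round the work are solid. World frame = base frame: x ahead of the robot, y to its left, z up, the work surface at z = 0. Lengths are in m, angles in rad, forces in N, time in s.
With the tool pointing down it reaches from about 0.225 to 0.725 m from the base axis. Payload 3.1 kg.
Tool frame: the origin (TCP) lies midway between the tips of the shut fingers; the grasp point (between the pads) lies 19 mm behind it; z points along the fingers, y is the line along which they close (so a half turn about z gives the same grasp; the last joint's range is limited). The gripper opens to 85 mm and grips with 20 to 120 N. Pads are 22 mm wide; open, the fingers measure 114 mm over their backs; the gripper's body (76 mm by 85 mm) begins 54 mm behind the grasp point. The pads swing forward as they close: fully open they stand 13 mm farther back than shut.
Start: joints at [-1.401, 0.048, 0.099, 1.622, 0, 1.443], TCP at [0.154, -0.502, 0.195] pointing down, gripper open.
Joint ranges: [-2.91, 2.91], [-0.99, 1.94], [-1.21, 1.42], [-2.12, 2.29], [-1.49, 1.47], [-3.14, 3.14]. Speed limits (rad/s): [2.79, 2.79, 3.14, 3.14, 3.14, 3.14].

INTERFACE

Orientations are given as a unit quaternion [w, x, y, z].
In Python, from station import status, optics, job gives the robot as it stands. The module is installed in compiled form; this text tells all that it offers.
- The arm moves only by the tool carry_out, never from a script. Its argument "deltas" is a list of rows, each a list of 5 numbers: the shift along the tool's x, y, z each as a share of 0.04 m, from -1 to 1, then the turn about the tool's z as a share of 6 degrees, from -1 to 1, then the opening, from 0 (shut) to 1 (fully open). In form: [[tx, ty, tz, twist, claw], ...]. A call has 1 to 5 rows; each row shifts and turns the commanded pose from where the row before left it, along the tool's axes as they then stand; what a row does not reach is not made up. A row lasts 1/12 s, in which the tool goes at most 41.7 mm and 7.16 degrees, less where a joint would pass 70% of its speed; a pose out of reach is approached as far as the arm can. A call with a number of a shift or a turn outside -1 to 1 is refused whole. A call with a gripper value outside its range is refused whole. The fingers move at their own pace and stop on an object; "squeeze" is the grip in N (left out, the last holds). Time passes only in rows, so rows that do not move let the fingers close. It gives the time, the measured TCP pose, the force, the opening and the grip force at its end, in the units of the state.
- status.sense(): the state, without advancing time (a new reading comes with each control period).
- optics.grab_frame(name): name is "scene" or "top" or "wrist"; returns a dict with "frame" (480x640x3 uint8, red, green, blue), "depth" (480x640 float32, m along the optical axis (not along the pixel's ray), 0 where there is no reading), "fovy" (degrees; the focal length in pixels is half the picture's height over the tangent of half this angle, whatever the lens; pixels are square), "cx", "cy" (the principal point, pixels), "dist_coeffs" ([k1, k2, p1, p2, k3] as OpenCV has them; the pictures are not rectified), "R" (3x3) and "t" (3): a world point X has camera coordinates R X + t; the wrist camera has in their place "T_tool_cam" (4x4, takes a point from camera to tool coordinates, whose origin is the TCP and whose axes are the flange's). Camera axes: x right, y down, z forward; pixel columns grow to the right and rows downward; lengths in m; the calibration is good to about 2 mm. A picture is of the moment at which its call begins: read the wrist's pose just before it.
- job.job_done(): hands the job in; it is judged then, once.
The state is a dict: "clock": time; "joint_positions": joint angles; "qvel": joint speeds; "tau": joint torques, N m; "eef_pos": TCP position; "tcp_rot": TCP orientation; "contact_force": force on the tool from outside, world axes, zero at the start; "moment": the same for the moment, N m; "grip_width": finger opening in m; "grasp_force": force on a finger pad.
Only numpy, scipy, OpenCV 4.12 (cv2) and the standard library are available. Lean on these libraries where they do the work, as an engineer would, in place of code of your own. Each camera call takes 0.05 s, during which the arm holds its last target. There are 200 camera calls.

## Working session

There is one attempt and no reset: what is moved stays moved. The work goes in short steps, Python scripts to look and compute and a tool call to move; the robot and the scene stay as the last step left them, time stands still between calls to the robot, and variables do not carry over. Pictures are saved under pics/ and viewed, at most 10 in all, crops included, and the job is handed in when it is done.

Besides the shell and the picture viewer there is one more tool, called as name([rows], argument=value, ...), one row to a line, values as JSON. carry_out: Moves the arm, as the interface text tells. Its arguments: {"type":"object","properties":{"deltas":{"type":"array"},"squeeze":{"type":"number"}},"required":["deltas"]}

```bash
mkdir -p pics; cat > h.py <<'E'
import numpy as np, cv2
from station import status, optics, job
def K(f):
    fl=240/np.tan(np.radians(f["fovy"])/2)
    return np.array([[fl,0,f["cx"]],[0,fl,f["cy"]],[0,0,1.]])
def rot(q):
    from scipy.spatial.transform import Rotation as R
    return R.from_quat([q[1],q[2],q[3],q[0]]).as_matrix()
def pose(f,s=None):
    if "R" in f: 
        R=np.array(f["R"]);return R.T,-R.T@np.array(f["t"])
    T=np.array(f["T_tool_cam"]);Rt=rot(s["tcp_rot"])
    return Rt@T[:3,:3],Rt@T[:3,3]+np.array(s["eef_pos"])
def rays(f,px):
    p=cv2.undistortPoints(np.array(px,float).reshape(-1,1,2),K(f),np.array(f["dist_coeffs"],float)).reshape(-1,2)
    return np.c_[p,np.ones(len(p))]
def onplane(f,px,z,s=None):
    Rc,o=pose(f,s);d=rays(f,px)@Rc.T
    return o+d*((z-o[2])/d[:,2])[:,None]
def cloud(f,s=None):
    v,u=np.mgrid[0:480,0:640];Rc,o=pose(f,s)
    P=rays(f,np.c_[u.ravel(),v.ravel()])*f["depth"].reshape(-1,1)
    return (P@Rc.T+o).reshape(480,640,3)
E
python3 - <<'E'
from h import *
s=status.sense();print(s)
for n in("top","scene"):
    f=optics.grab_frame(n);cv2.imwrite(f"pics/{n}0.png",f["frame"][:,:,::-1]);print(n,pose(f)[1],f["fovy"])
    np.save(n+"0.npy",f,allow_pickle=True)
E
```

```text
{'clock': 0.0, 'joint_positions': array([-1.40080423e+00,  4.87244432e-02,  9.75879791e-02,  1.62197891e+00,
        1.58252823e-05,  1.44297561e+00]), 'qvel': array([-0.00124942,  0.00220872,  0.0013421 , -0.00234424, -0.00166515,
       -0.00103691]), 'tau': array([ 1.77695624e-04, -3.38784313e+01,  3.20015037e+01,  2.02366436e-02,
       -1.07923142e-04,  4.67633654e-06]), 'eef_pos': array([ 0.15391651, -0.50121258,  0.19402598]), 'tcp_rot': array([-1.15943157e-03,  9.88933248e-01,  1.48356620e-01, -1.65366407e-05]), 'contact_force': array([ 0.11935219, -0.88513851,  0.02619901]), 'moment': array([ 0.07150416,  0.00571409, -0.00905189]), 'grasp_force': 0.0, 'grip_width': 0.08516444998863094}
top [ 0.29776426 -0.10753181  1.17153789] 49.37488691259641
scene [-0.047288    0.71441578  0.91887105] 50.30381756182466
```

View pics/top0.png

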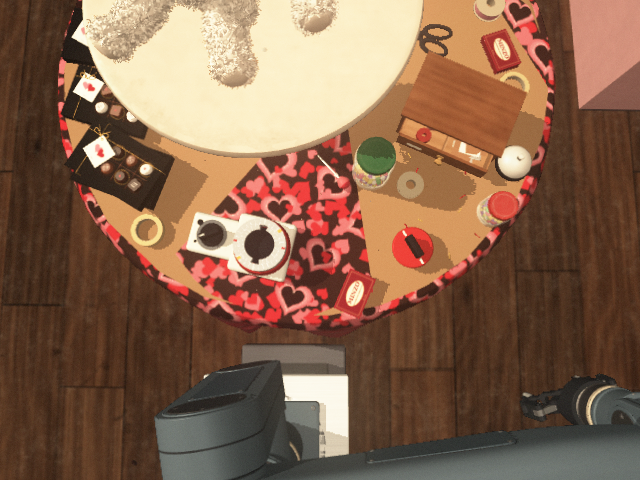

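View pics/scene0.png

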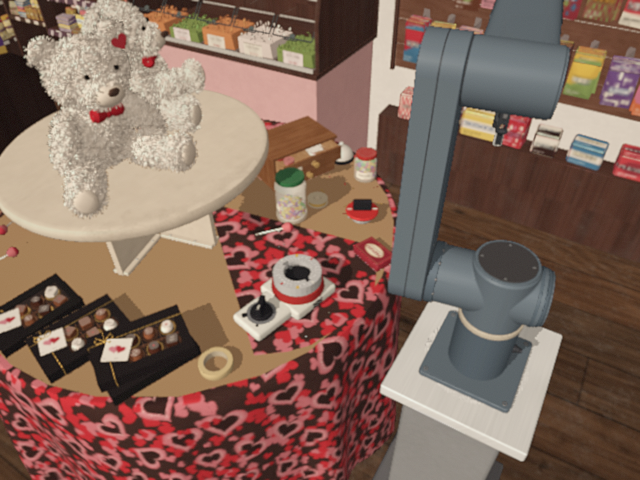

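The top view shows the mill collar at about (262,245), its dial at (210,234), and the lid at (412,247). A raised stand with teddies sits above the image's upper part. Next I'll measure these.

```bash
python3 - <<'E'
from h import *
f=np.load("top0.npy",allow_pickle=True).item()
im=f["frame"];P=cloud(f)
a=cv2.resize(im[205:285,180:300],None,fx=6,fy=6,interpolation=cv2.INTER_CUBIC)
b=cv2.resize(im[215:275,375:440],None,fx=6,fy=6,interpolation=cv2.INTER_CUBIC)
c=np.zeros((480+360,720,3),np.uint8);c[:480]=a;c[480:,:390]=b
c=cv2.resize(c,None,fx=.7,fy=.7);cv2.imwrite("pics/crop1.png",c[:,:,::-1])
for n,(u,v) in dict(collar=(262,245),dial=(210,234),rim=(262,222),lidcap=(400,250),bar=(412,243),stand=(250,120),stand_edge=(270,145),jar1=(376,155),jar2=(503,205),drawer=(440,150)).items(): print(n,P[v,u].round(3))
hsv=cv2.cvtColor(im,cv2.COLOR_RGB2HSV)
R=np.zeros((480,640),bool);R[215:275,380:445]=1
# lid: cap by height, bar by dark+height
m=R&(P[:,:,2]>.022)&(P[:,:,2]<.045)&(hsv[:,:,1]>120)
v,u=np.nonzero(m);print("cap n",len(u),P[m].mean(0))
red=(R&(hsv[:,:,1]>190)&((hsv[:,:,0]<6)|(hsv[:,:,0]>174))&(hsv[:,:,2]>120)).astype(np.uint8)
cs=max(cv2.findContours(red,0,1)[0],key=cv2.contourArea);e=cv2.minEnclosingCircle(cs);print("capcircle",e,onplane(f,[e[0]],.0325))
m=R&(hsv[:,:,2]<70)&(P[:,:,2]>.05);v,u=np.nonzero(m);r=cv2.minAreaRect(np.c_[u,v].astype(np.float32));print("bar",len(u),r,onplane(f,[r[0]],.0635))
q=onplane(f,cv2.boxPoints(r),.0635);print(q.round(4))
# collar rim: points at z .07-.083
m=np.zeros_like(R);m[205:290,215:305]=1
m&=(P[:,:,2]>.068)&(P[:,:,2]<.088)
v,u=np.nonzero(m);e=cv2.minEnclosingCircle(np.c_[u,v].astype(np.float32));print("rim",len(u),e,onplane(f,[e[0]],.078),e[1])
m=np.zeros_like(R);m[205:265,180:232]=1
m&=(P[:,:,2]>.052)&(hsv[:,:,2]<90)
v,u=np.nonzero(m);r=cv2.minAreaRect(np.c_[u,v].astype(np.float32));print("dial",len(u),r,onplane(f,[r[0]],.066),onplane(f,cv2.boxPoints(r),.066).round(4))
E
```

```text
collar [0.43  0.026 0.057]
dial [0.453 0.137 0.064]
rim [0.476 0.024 0.08 ]
lidcap [ 0.422 -0.274  0.035]
bar [ 0.433 -0.295  0.066]
stand [0.628 0.025 0.279]
stand_edge [ 0.582 -0.012  0.279]
jar1 [ 0.605 -0.213  0.142]
jar2 [ 0.511 -0.487  0.091]
drawer [ 0.623 -0.35   0.119]
cap n 1094 [ 0.42697746 -0.3004959   0.03361233]
capcircle ((413.0, 245.5), 21.66227912902832) [[ 0.43189437 -0.30315204  0.0325    ]]
bar 115 ((413.9117431640625, 245.85296630859375), (22.6378116607666, 7.888935565948486), 59.03623962402344) [[ 0.42748401 -0.29976724  0.0635    ]]
[[ 0.444  -0.2804  0.0635]
 [ 0.4528 -0.2951  0.0635]
 [ 0.411  -0.3191  0.0635]
 [ 0.4023 -0.3044  0.0635]]
rim 1478 ((250.0, 240.5), 36.58219909667969) [[0.43700444 0.04900831 0.078     ]] 36.58219909667969
dial 135 ((209.5205535888672, 232.5548095703125), (7.490633487701416, 22.823022842407227), 69.44395446777344) [[0.45564679 0.1381194  0.066     ]] [[0.4546 0.164  0.066 ]
 [0.472  0.1184 0.066 ]
 [0.4567 0.1123 0.066 ]
 [0.4394 0.1578 0.066 ]]
```

View pics/crop1.png

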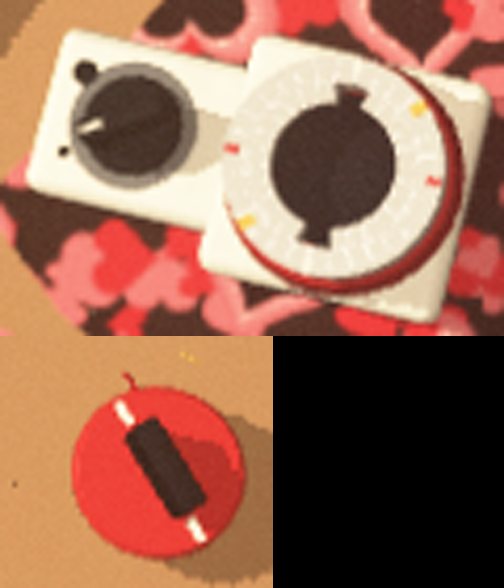

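carry_out([
  [0.61,-0.63,-0.08,0,1],
  [0.61,-0.63,-0.08,0,1],
  [0.61,-0.63,-0.08,0,1],
  [0.61,-0.63,-0.08,0,1],
  [0.61,-0.63,-0.08,0,1],
])

```text
clock: 0.52
eef_pos: [0.2339, -0.3439, 0.2107]
tcp_rot: [-0.001, 0.989, 0.148, -0.0]
contact_force: [1.1, -0.4, 0.4]
grip_width: 0.0852
grasp_force: 0.0
```

carry_out([
  [0.61,-0.63,-0.08,0,1],
  [0.61,-0.63,-0.08,0,1],
  [0.61,-0.63,-0.08,0,1],
  [0.61,-0.63,-0.08,0,1],
  [0.61,-0.63,-0.08,0,1],
])

```text
clock: 0.93
eef_pos: [0.3135, -0.1877, 0.227]
tcp_rot: [-0.0, 0.989, 0.148, -0.0]
contact_force: [0.3, -1.3, 0.4]
grip_width: 0.0855
grasp_force: 0.0
```

carry_out([
  [0.61,-0.63,-0.08,0,1],
  [0.61,-0.63,-0.08,0,1],
  [0.61,-0.63,-0.08,0,1],
  [0.61,-0.63,-0.08,0,1],
  [0.61,-0.63,-0.08,0,1],
])

```text
clock: 1.35
eef_pos: [0.3932, -0.0313, 0.243]
tcp_rot: [0.0, 0.989, 0.148, -0.0]
contact_force: [0.1, -1.7, 0.2]
grip_width: 0.0852
grasp_force: 0.0
```

carry_out([
  [0.61,-0.63,-0.08,0,1],
  [0.61,-0.63,-0.08,0,1],
  [0.61,-0.63,-0.08,0,1],
  [0,0,0,-1,1],
  [0,0,0,-1,1],
])

```text
clock: 1.77
eef_pos: [0.441, 0.0627, 0.252]
tcp_rot: [-0.0, 0.967, 0.255, -0.001]
contact_force: [-0.7, -0.6, 0.1]
grip_width: 0.0855
grasp_force: 0.0
```

carry_out([
  [0,0,0,-1,1],
  [0,0,0,-1,1],
  [0,0,0,-1,1],
  [0,0,0,-1,1],
  [0,0,0,-1,1],
])

```text
clock: 2.18
eef_pos: [0.4405, 0.0607, 0.2522]
tcp_rot: [-0.0, 0.869, 0.495, -0.001]
contact_force: [0.4, 0.7, 0.7]
grip_width: 0.0857
grasp_force: 0.0
```

carry_out([
  [0,0,0,-1,1],
  [0,0,0,-1,1],
  [0,0,0,-1,1],
  [0,0,0,-1,1],
  [0,0,0,-1,1],
])

```text
clock: 2.6
eef_pos: [0.4405, 0.0606, 0.2522]
tcp_rot: [-0.0, 0.711, 0.703, -0.0]
contact_force: [-1.1, 1.1, 0.5]
grip_width: 0.0855
grasp_force: 0.0
```

carry_out([
  [0,0,0,-1,1],
  [0,0,0,-1,1],
  [0,0,0,-1,1],
  [0,0,0,-0.7,1],
  [0,0,0,0,1],
])

```text
clock: 3.02
eef_pos: [0.4405, 0.0606, 0.2523]
tcp_rot: [-0.0, 0.564, 0.826, -0.0]
contact_force: [-0.6, 0.4, 0.2]
grip_width: 0.0853
grasp_force: 0.0
```

```bash
cat >> h.py <<'E'
def tool(s):
    R=rot(s["tcp_rot"]);return np.array(s["eef_pos"]),np.degrees(np.arctan2(R[1,0],R[0,0])),R
def need(s,p,phi):
    e,ph,R=tool(s);d=(phi-ph+90)%180-90
    print("at",e.round(4),"phi %.1f"%ph,"tilt",R[:,2].round(3),"-> shares",(R.T@(np.array(p)-e)/.04).round(2),"twist %.2f"%(-d/6))
def fitcircle(p):
    A=np.c_[2*p[:,:2],np.ones(len(p))];x=np.linalg.lstsq(A,(p[:,:2]**2).sum(1),rcond=None)[0]
    return x[:2],np.sqrt(x[2]+x[:2]@x[:2])
E
python3 - <<'E'
from h import *
s=status.sense();print(tool(s),s["clock"],s["joint_positions"].round(2))
f=optics.grab_frame("wrist");np.save("w1.npy",[f,s],allow_pickle=True)
print(np.array(f["T_tool_cam"]).round(3),f["fovy"])
cv2.imwrite("pics/w1.png",f["frame"][:,:,::-1])
E
```

```text
(array([0.44051307, 0.06061117, 0.2522613 ]), np.float64(111.32829302812202), array([[-3.63711226e-01,  9.31511074e-01, -1.12342938e-03],
       [ 9.31511648e-01,  3.63711490e-01,  3.29915808e-05],
       [ 4.39336195e-04, -1.03448814e-03, -9.99999368e-01]])) 3.0167 [-0.01 -0.14  0.04  1.74  0.    1.18]
[[-0.001 -0.956 -0.292  0.074]
 [ 1.    -0.001  0.    -0.   ]
 [-0.    -0.292  0.956 -0.179]
 [ 0.     0.     0.     1.   ]] 70.24037978579177
```

View pics/w1.png

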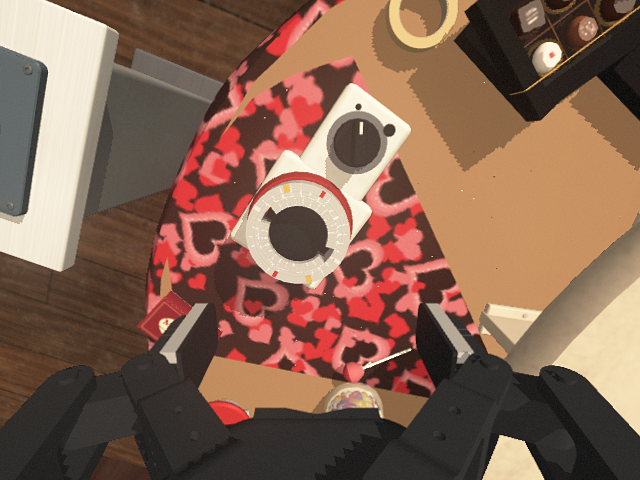

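The wrist view shows the collar at (298,234), its slots at about (270,213) and (326,253), and the dial at (357,141). Next: the exact mill pose from this view.

```bash
python3 - <<'E'
from h import *
f,s=np.load("w1.npy",allow_pickle=True);P=cloud(f,s);im=f["frame"];hsv=cv2.cvtColor(im,cv2.COLOR_RGB2HSV)
t=np.load("top0.npy",allow_pickle=True).item()
def bore(f,s,c,r,name):
    im=f["frame"];g=im.max(2)
    m=np.zeros((480,640),np.uint8);cv2.circle(m,c,r,1,-1)
    d=((g<110)&(m>0)).astype(np.uint8)
    cs=max(cv2.findContours(d,0,cv2.CHAIN_APPROX_NONE)[0],key=cv2.contourArea)[:,0]
    q=onplane(f,cs,.078,s)
    k=np.ones(len(q),bool)
    for _ in range(8):
        ctr,R=fitcircle(q[k]);e=np.linalg.norm(q[:,:2]-ctr,axis=1)-R;k=abs(e)<.0025
    far=q[e>.005];v=far[:,:2]-ctr;a=np.arctan2(v[:,1],v[:,0])
    yaw=np.degrees(np.angle(np.exp(2j*a).mean())/2)
    print(name,"bore",ctr.round(4),R.round(4),k.sum(),"slot yaw",yaw.round(2),len(far))
    return ctr
bore(f,s,(298,234),42,"wrist")
bore(t,None,(260,245),21,"top")
def outer(f,s,P,box,name):
    m=np.zeros((480,640),bool);m[box[1]:box[3],box[0]:box[2]]=1
    m&=(P[:,:,2]>.07)&(P[:,:,2]<.086);m&=f["frame"].min(2)>60
    cs=max(cv2.findContours(m.astype(np.uint8),0,cv2.CHAIN_APPROX_NONE)[0],key=cv2.contourArea)[:,0]
    q=onplane(f,cs,.078,s);print(name,"outer",fitcircle(q))
outer(f,s,P,(235,170,362,300),"wrist");outer(t,None,cloud(t),(226,210,300,285),"top")
m=np.zeros((480,640),bool);m[100:185,325:395]=1
d=m&(hsv[:,:,2]<80)
print("dial z",np.percentile(P[:,:,2][d],[5,50,95]))
d&=(P[:,:,2]>.052);v,u=np.nonzero(d);r=cv2.minAreaRect(np.c_[u,v].astype(np.float32))
b=onplane(f,cv2.boxPoints(r),.066,s);print("dial",len(u),onplane(f,[r[0]],.066,s),np.linalg.norm(b[0]-b[1]),np.linalg.norm(b[1]-b[2]),np.degrees(np.arctan2(*(b[1]-b[0])[[1,0]])),np.degrees(np.arctan2(*(b[2]-b[1])[[1,0]])))
# disc, z=.037
d=(m&(hsv[:,:,1]<60)&(hsv[:,:,2]>60)&(hsv[:,:,2]<150)|m&(hsv[:,:,2]<=60)).astype(np.uint8)
e=cv2.minEnclosingCircle(max(cv2.findContours(d,0,1)[0],key=cv2.contourArea));print("disc",e,onplane(f,[e[0]],.037,s))
print("cloud dial pt",P[141,357],"rim",P[280,298])
E
```

```text
wrist bore [0.4299 0.0314] 0.0303 149 slot yaw -13.82 32
top bore [0.4299 0.0299] 0.03 73 slot yaw -13.24 15
wrist outer (array([0.43026601, 0.03043902]), np.float64(0.05587389382967036))
top outer (array([0.42902536, 0.03037553]), np.float64(0.05555777726619337))
dial z [0.03093925 0.03814521 0.06607763]
dial 318 [[0.46574937 0.14571696 0.066     ]] 0.04473508401390381 0.03547546756989299 110.51126847314026 19.114664551543626
disc ((357.091552734375, 142.8943634033203), 31.25222396850586) [[0.45681162 0.14201321 0.037     ]]
cloud dial pt [0.45277092 0.1427311  0.06634985] rim [ 0.44892583 -0.01881046  0.07784891]
```

carry_out([
  [0.59,0.37,0,0,1],
  [0.58,0.37,0,0,1],
  [0.59,0.37,0,0,1],
  [0,0,0.8,0,1],
  [0,0,0.8,0,1],
])

```text
clock: 3.48
eef_pos: [0.4587, 0.1441, 0.1902]
tcp_rot: [0.002, 0.564, 0.826, 0.002]
contact_force: [0.8, -0.3, -0.2]
grip_width: 0.0852
grasp_force: 0.0
```

carry_out([
  [0,0,0.8,0,1],
  [0,0,0.8,0,1],
  [0,0,0.8,0,1],
  [0,0,0.8,0,1],
  [0,0,0.4,0,1],
])

```text
clock: 3.9
eef_pos: [0.4532, 0.1418, 0.0399]
tcp_rot: [-0.003, 0.565, 0.825, -0.002]
contact_force: [-0.6, 0.2, -0.5]
grip_width: 0.085
grasp_force: 0.0
```

carry_out([
  [0,0,0,0,0],
  [0,0,0,0,0],
  [0,0,0,0,0],
  [0,0,0,0,0],
  [0,0,0,0,0],
], squeeze=40)

```text
clock: 4.32
eef_pos: [0.4585, 0.1426, 0.0471]
tcp_rot: [0.001, 0.565, 0.825, 0.001]
contact_force: [0.4, -0.4, 0.9]
grip_width: 0.0259
grasp_force: 0.0
```

carry_out([
  [0,0,0.08,0,0],
  [0,0,0,0,0],
  [0,0,0,0,0],
  [0,0,0,0,0],
])

```text
clock: 4.65
eef_pos: [0.4567, 0.1423, 0.0417]
tcp_rot: [0.0, 0.565, 0.825, 0.0]
contact_force: [0.3, 0.2, -0.1]
grip_width: 0.0001
grasp_force: 0.0
```

```bash
python3 - <<'E'
from h import *
s=status.sense();print(tool(s),s["grip_width"],s["grasp_force"])
f=optics.grab_frame("wrist");g=optics.grab_frame("scene")
a=f["frame"];b=cv2.resize(g["frame"][230:350,200:360],(640,480))
cv2.imwrite("pics/w2.png",cv2.resize(np.vstack([a,b]),(400,600))[:,:,::-1])
E
```

```text
(array([0.4567126 , 0.14233103, 0.04172482]), np.float64(111.25769640060173), array([[-3.62563229e-01,  9.31959163e-01,  1.50587237e-04],
       [ 9.31959175e-01,  3.62563229e-01,  2.82416247e-05],
       [-2.82773539e-05,  1.50580532e-04, -9.99999988e-01]])) 0.00010781157277795904 0.0
```

View pics/w2.png

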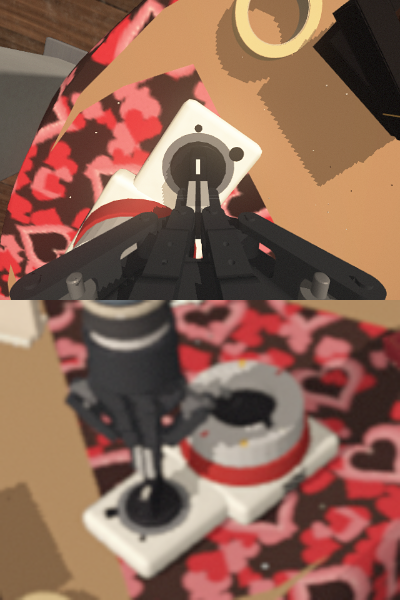

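```bash
python3 - <<'E'
from h import *
s=status.sense();f=optics.grab_frame("wrist");P=cloud(f,s)
R=rot(s["tcp_rot"]);
# columns near bar/fingers
for u in (310,318,326,334):
    print(u,[(v,)+tuple(P[v,u].round(3)) for v in range(240,420,15)])
E
```

```text
310 [(240, np.float64(0.445), np.float64(0.162), np.float64(0.046)), (255, np.float64(0.446), np.float64(0.16), np.float64(0.065)), (270, np.float64(0.449), np.float64(0.153), np.float64(0.066)), (285, np.float64(0.452), np.float64(0.145), np.float64(0.065)), (300, np.float64(0.45), np.float64(0.15), np.float64(0.091)), (315, np.float64(0.45), np.float64(0.151), np.float64(0.106)), (330, np.float64(0.451), np.float64(0.15), np.float64(0.115)), (345, np.float64(0.451), np.float64(0.15), np.float64(0.124)), (360, np.float64(0.453), np.float64(0.145), np.float64(0.125)), (375, np.float64(0.455), np.float64(0.14), np.float64(0.125)), (390, np.float64(0.457), np.float64(0.135), np.float64(0.125)), (405, np.float64(0.459), np.float64(0.13), np.float64(0.126))]
318 [(240, np.float64(0.449), np.float64(0.164), np.float64(0.049)), (255, np.float64(0.45), np.float64(0.162), np.float64(0.067)), (270, np.float64(0.452), np.float64(0.155), np.float64(0.067)), (285, np.float64(0.455), np.float64(0.147), np.float64(0.066)), (300, np.float64(0.453), np.float64(0.152), np.float64(0.092)), (315, np.fl
[... 1277 characters left out ...]
255, np.float64(0.462), np.float64(0.156), np.float64(0.036)), (270, np.float64(0.465), np.float64(0.147), np.float64(0.038)), (285, np.float64(0.469), np.float64(0.139), np.float64(0.038)), (300, np.float64(0.472), np.float64(0.13), np.float64(0.038)), (315, np.float64(0.461), np.float64(0.151), np.float64(0.099)), (330, np.float64(0.458), np.float64(0.155), np.float64(0.117)), (345, np.float64(0.458), np.float64(0.155), np.float64(0.126)), (360, np.float64(0.457), np.float64(0.154), np.float64(0.134)), (375, np.float64(0.455), np.float64(0.158), np.float64(0.146)), (390, np.float64(0.455), np.float64(0.156), np.float64(0.15)), (405, np.float64(0.458), np.float64(0.151), np.float64(0.149))]
```

```bash
python3 - <<'E'
from h import *
f=optics.grab_frame("wrist")
cv2.imwrite("pics/w3.png",cv2.resize(f["frame"][210:420,220:430],(600,600),interpolation=cv2.INTER_CUBIC)[:,:,::-1])
E
```

```text
(no output)
```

View pics/w3.png

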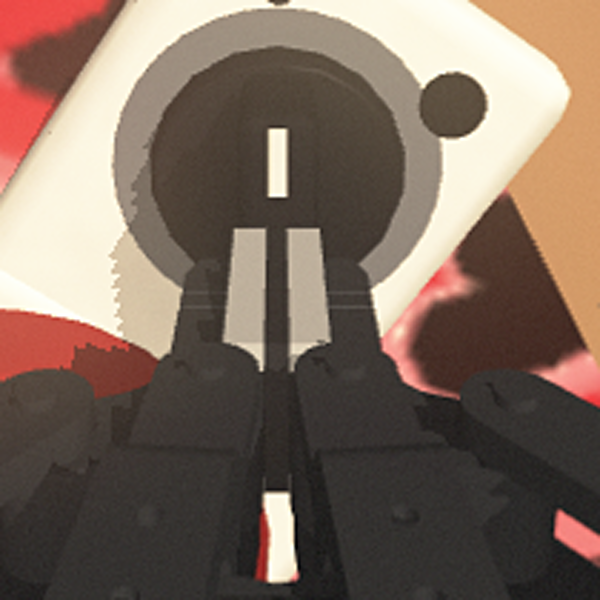

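The fingers look shut above the bar, with their tips at about z 0.08, although the reported TCP is at 0.042. I'll measure where the tips really are in the tool frame.

```bash
python3 - <<'E'
from h import *
s=status.sense();f=optics.grab_frame("wrist")
f0,s0=np.load("w1.npy",allow_pickle=True)
for n,f,s,cols,vs in(("shut",f,s,(304,308,314,327,331),range(284,312,2)),("open",f0,s0,(190,197,204,428,436),range(296,350,4))):
    T=cloud(f,s)-np.array(s["eef_pos"]);T=T@rot(s["tcp_rot"])
    print(n)
    for u in cols: print(u,[(v,*(1000*T[v,u]).round().astype(int).tolist()) for v in vs])
print(s["joint_positions"])
# all points within tool x,y small, z max, both
for n,f,s in(("shut",optics.grab_frame("wrist"),status.sense()),("open",f0,s0)):
    T=(cloud(f,s)-np.array(s["eef_pos"]))@rot(s["tcp_rot"])
    m=(abs(T[:,:,0])<.02)&(abs(T[:,:,1])<.06)&(f["depth"]>0)
    print(n,np.histogram(T[:,:,2][m],bins=np.arange(-.12,.03,.01)))
E
```

```text
shut
304 [(284, 5, -6, -22), (286, 3, -7, -22), (288, 3, -7, -23), (290, 10, -6, -41), (292, 10, -6, -42), (294, 10, -6, -45), (296, 10, -6, -47), (298, 10, -6, -49), (300, 10, -5, -50), (302, 10, -5, -53), (304, 10, -5, -55), (306, 10, -5, -56), (308, 10, -5, -58), (310, 10, -5, -60)]
308 [(284, 6, -4, -24), (286, 4, -4, -24), (288, 4, -4, -25), (290, 10, -4, -41), (292, 10, -4, -43), (294, 10, -4, -45), (296, 10, -4, -47), (298, 10, -4, -49), (300, 10, -4, -51), (302, 10, -4, -53), (304, 10, -4, -55), (306, 10, -4, -56), (308, 10, -4, -58), (310, 10, -4, -60)]
314 [(284, 5, -2, -23), (286, 4, -2, -24), (288, 3, -2, -24), (290, 10, -1, -41), (292, 10, -1, -43), (294, 10, -1, -46), (296, 11, -1, -48), (298, 10, -1, -48), (300, 11, -1, -52), (302, 10, -1, -52), (304, 10, -1, -54), (306, 10, -1, -56), (308, 9, -1, -57), (310, 10, -1, -60)]
327 [(284, 5, 5, -24), (286, 4, 5, -23), (288, 3, 5, -24), (290, 10, 4, -41), (292, 10, 4, -42), (294, 10, 4, -45), (296, 10, 4, -48), (298, 10, 4, -49), (300, 10, 4, -51), (302, 10, 4, -53), (304, 10, 4, -54), (306, 10, 4, -56), (308, 10, 4, -58), (
[... 1967 characters left out ...]
,  5568]), array([-1.20000000e-01, -1.10000000e-01, -1.00000000e-01, -9.00000000e-02,
       -8.00000000e-02, -7.00000000e-02, -6.00000000e-02, -5.00000000e-02,
       -4.00000000e-02, -3.00000000e-02, -2.00000000e-02, -1.00000000e-02,
       -5.55111512e-17,  1.00000000e-02,  2.00000000e-02]))
open (array([10815,  6146,  2475,  1899,  2089,  1703,  1117,    17,     0,
           0,     0,     0,     0,     0]), array([-1.20000000e-01, -1.10000000e-01, -1.00000000e-01, -9.00000000e-02,
       -8.00000000e-02, -7.00000000e-02, -6.00000000e-02, -5.00000000e-02,
       -4.00000000e-02, -3.00000000e-02, -2.00000000e-02, -1.00000000e-02,
       -5.55111512e-17,  1.00000000e-02,  2.00000000e-02]))
```

Depth shows the real fingertips 40 mm behind the reported TCP: shut at tool z = -40, open at -53. The 13 mm swing between them matches the spec. I'll go 40 mm deeper than the reported TCP suggests and watch the force.

carry_out([
  [0,0,0,0,0.7],
  [0,0,0,0,0.7],
  [0,0,0,0,0.7],
  [0,0,0,0,0.7],
  [0,0,0,0,0.7],
])

```text
clock: 5.37
eef_pos: [0.4566, 0.1423, 0.0416]
tcp_rot: [0.0, 0.565, 0.825, -0.0]
contact_force: [-1.0, -0.8, 0.0]
grip_width: 0.0588
grasp_force: 0.0
```

carry_out([
  [0,0,0.3,0,0.7],
  [0,0,0.3,0,0.7],
  [0,0,0.2,0,0.7],
  [0,0,0.1,0,0.7],
  [0,0,0,0,0.7],
])

```text
clock: 5.78
eef_pos: [0.4545, 0.142, 0.0031]
tcp_rot: [-0.002, 0.565, 0.825, -0.002]
contact_force: [-0.2, 0.0, -0.1]
grip_width: 0.0597
grasp_force: 0.0
```

carry_out([
  [0,0,0,0,0],
  [0,0,0,0,0],
  [0,0,0,0,0],
  [0,0,0,0,0],
  [0,0,0,0,0],
], squeeze=40)

```text
clock: 6.2
eef_pos: [0.4569, 0.1423, 0.0064]
tcp_rot: [0.0, 0.565, 0.825, 0.0]
contact_force: [-1.4, 0.1, 2.5]
grip_width: 0.0133
grasp_force: 40.6
```

carry_out([
  [0,0,0,0,0],
  [0,0,0,0.8,0],
  [0,0,0,0.8,0],
  [0,0,0,0.8,0],
  [0,0,0,0.8,0],
])

```text
clock: 6.62
eef_pos: [0.4567, 0.1422, 0.0064]
tcp_rot: [0.0, 0.696, 0.718, -0.0]
contact_force: [-2.4, -1.1, 5.2]
grip_width: 0.013
grasp_force: 40.7
```

carry_out([
  [0,0,0,0.8,0],
  [0,0,0,0.8,0],
  [0,0,0,0.8,0],
  [0,0,0,0.8,0],
  [0,0,0,0.8,0],
])

```text
clock: 7.03
eef_pos: [0.4564, 0.1423, 0.0064]
tcp_rot: [0.0, 0.83, 0.558, -0.0]
contact_force: [-2.9, -1.3, 4.2]
grip_width: 0.013
grasp_force: 40.9
```

carry_out([
  [0,0,0,0.8,0],
  [0,0,0,0.8,0],
  [0,0,0,0.8,0],
  [0,0,0,0.8,0],
  [0,0,0,0.5,0],
])

```text
clock: 7.45
eef_pos: [0.4561, 0.1424, 0.0064]
tcp_rot: [-0.0, 0.922, 0.388, -0.0]
contact_force: [-3.8, -0.3, 5.1]
grip_width: 0.0134
grasp_force: 41.0
```

```bash
python3 - <<'E'
from h import *
s=status.sense();print(tool(s)[:2],s["grip_width"],s["grasp_force"],s["moment"],s["joint_positions"].round(2),s["clock"])
E
```

```text
(array([0.45613406, 0.14237748, 0.00639623]), np.float64(45.6463511061892)) 0.01344034926259984 40.97220182418823 [-0.10598765  0.70051878 -0.09727878] [ 0.16 -0.03 -0.36  1.24  0.    2.51] 7.45
```

carry_out([
  [0,0,0,0,1],
  [0,0,0,0,1],
  [0,0,0,0,1],
  [0,0,0,0,1],
  [0,0,-0.6,0,1],
])

```text
clock: 7.87
eef_pos: [0.4522, 0.1415, 0.0248]
tcp_rot: [-0.001, 0.921, 0.39, -0.005]
contact_force: [-1.3, 0.4, -0.3]
grip_width: 0.0729
grasp_force: 0.0
```

carry_out([
  [0,0,-0.8,0,1],
  [0,0,-0.8,0,1],
  [0,0,-0.8,-1,1],
  [0,0,-0.8,-1,1],
  [0,0,0,-1,1],
])

```text
clock: 8.28
eef_pos: [0.461, 0.143, 0.1654]
tcp_rot: [0.003, 0.847, 0.531, 0.006]
contact_force: [-0.1, 0.3, 1.1]
grip_width: 0.0851
grasp_force: 0.0
```

carry_out([
  [0,0,0,-1,1],
  [0,0,0,-1,1],
  [0,0,0,-1,1],
  [0,0,0,-1,1],
  [0,0,0,-1,1],
])

```text
clock: 8.7
eef_pos: [0.4568, 0.1423, 0.1575]
tcp_rot: [0.0, 0.681, 0.733, 0.0]
contact_force: [1.1, 0.3, 0.4]
grip_width: 0.0854
grasp_force: 0.0
```

carry_out([
  [0,0,0,-1,1],
  [0,0,0,-1,1],
  [0,0,0,-1,1],
  [0,0,0,-1,1],
  [0,0,0,-1,1],
])

```text
clock: 9.12
eef_pos: [0.4567, 0.1423, 0.1574]
tcp_rot: [-0.0, 0.468, 0.884, -0.0]
contact_force: [1.2, 0.3, 0.5]
grip_width: 0.0854
grasp_force: 0.0
```

carry_out([
  [0,0,0,-1,1],
  [0,0,0,-1,1],
  [0,0,0,-1,1],
  [0,0,0,-1,1],
  [0,0,0,-1,1],
])

```text
clock: 9.53
eef_pos: [0.4568, 0.1423, 0.1574]
tcp_rot: [0.0, 0.223, 0.975, 0.0]
contact_force: [0.0, 1.5, -0.5]
grip_width: 0.0854
grasp_force: 0.0
```

carry_out([
  [0,0,0,-1,1],
  [0,0,0,-1,1],
  [0,0,0,-1,1],
  [0,0,0,-1,1],
  [0,0,0,-1,1],
])

```text
clock: 9.95
eef_pos: [0.4568, 0.1423, 0.1574]
tcp_rot: [0.0, -0.037, 0.999, 0.0]
contact_force: [0.4, 0.1, 0.1]
grip_width: 0.0852
grasp_force: 0.0
```

carry_out([
  [0,0,0,-1,1],
  [0,0,0,-1,1],
  [0,0,0,-1,1],
  [0,0,0,-1,1],
  [0,0,0,-0.35,1],
])

```text
clock: 10.37
eef_pos: [0.4567, 0.1423, 0.1574]
tcp_rot: [-0.0, -0.261, 0.965, -0.0]
contact_force: [-0.8, 0.8, -0.2]
grip_width: 0.0855
grasp_force: 0.0
```

carry_out([
  [0.51,-0.77,0,0,1],
  [0.51,-0.77,0,0,1],
  [0.51,-0.77,0,0,1],
  [0.51,-0.77,0,0,1],
  [0.51,-0.77,0,0,1],
])

```text
clock: 10.78
eef_pos: [0.445, -0.0435, 0.1576]
tcp_rot: [0.0, -0.259, 0.966, -0.0]
contact_force: [0.8, -0.3, -0.0]
grip_width: 0.0854
grasp_force: 0.0
```

carry_out([
  [0.51,-0.77,0,0,1],
  [0.51,-0.77,0,0,1],
  [0.51,-0.77,0,0,1],
  [0.51,-0.77,0,0,1],
  [0.51,-0.77,0,0,1],
])

```text
clock: 11.2
eef_pos: [0.4334, -0.2283, 0.1576]
tcp_rot: [0.0, -0.259, 0.966, -0.0]
contact_force: [-0.3, 0.2, 1.0]
grip_width: 0.0854
grasp_force: 0.0
```

carry_out([
  [0.5,-0.77,0,0,1],
  [0.5,-0.77,0,0,1],
  [0,0,0,0,1],
  [0,0,0,0,1],
])

```text
clock: 11.53
eef_pos: [0.4293, -0.3013, 0.1568]
tcp_rot: [-0.0, -0.257, 0.966, 0.001]
contact_force: [-0.3, 0.2, 1.0]
grip_width: 0.0855
grasp_force: 0.0
```

```bash
python3 - <<'E'
from h import *
s=status.sense();print(s["clock"],s["joint_positions"].round(2))
need(s,[.4275,-.300,.005],29.7)
f=optics.grab_frame("wrist");np.save("w4.npy",[f,s],allow_pickle=True)
t=optics.grab_frame("top");np.save("top1.npy",t,allow_pickle=True)
c=cv2.resize(t["frame"][205:285,180:300],(480,320),interpolation=cv2.INTER_CUBIC)
cv2.imwrite("pics/w4.png",np.vstack([cv2.resize(f["frame"],(480,360)),c[:240]])[:,:,::-1])
E
```

```text
11.5333 [-0.74  0.04  0.02  1.55  0.   -1.26]
at [ 0.4293 -0.3013  0.1568] phi -150.2 tilt [-0.001  0.001 -1.   ] -> shares [0.02 0.05 3.8 ] twist 0.01
```

View pics/w4.png

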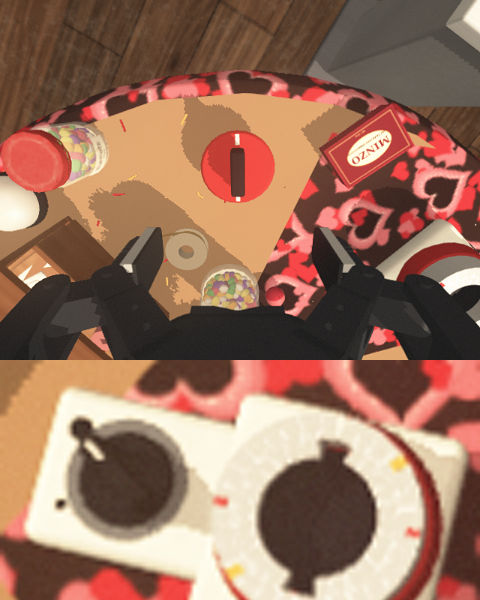

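The dial now points at the large dot. The lid is centred at about (317,222) in the full wrist frame, its bar aligned with tool x. Now its exact position.

```bash
python3 - <<'E'
from h import *
f,s=np.load("w4.npy",allow_pickle=True);im=f["frame"];hsv=cv2.cvtColor(im,cv2.COLOR_RGB2HSV);P=cloud(f,s)
B=np.zeros((480,640),bool);B[165:280,255:380]=1
m=(B&(P[:,:,2]>.024)&(P[:,:,2]<.075)).astype(np.uint8)
red=(B&(hsv[:,:,1]>170)&((hsv[:,:,0]<8)|(hsv[:,:,0]>172))&(P[:,:,2]>.02)).astype(np.uint8)
cs=max(cv2.findContours(red,0,cv2.CHAIN_APPROX_NONE)[0],key=cv2.contourArea)[:,0]
h=cv2.convexHull(cs)[:,0];q=onplane(f,h,.0325,s);print("cap",fitcircle(q))
b=B&(P[:,:,2]>.052);v,u=np.nonzero(b);q=P[b];r=cv2.minAreaRect((q[:,:2]*1e4).astype(np.float32));print("bar cloud",len(u),np.array(r[0])/1e4,r[1],r[2],"z",np.median(q[:,2]))
w=B&(hsv[:,:,1]<60)&(hsv[:,:,2]>180)&(P[:,:,2]>.02)
n,l,st,c=cv2.connectedComponentsWithStats(w.astype(np.uint8))
k=np.argsort(-st[1:,4])[:2]+1;q=onplane(f,c[k],.0325,s);print("pointers",st[k,4],q,q.mean(0),np.degrees(np.arctan2(*(q[0]-q[1])[[1,0]])))
c=(fitcircle(onplane(f,h,.0325,s))[0])
need(s,[c[0],c[1],.005],29.7)
E
```

```text
cap (array([ 0.42858252, -0.30249334]), np.float64(0.04482641158455254))
bar cloud 1244 [ 0.40825955 -0.31433831] (1007.9545288085938, 158.10494995117188) 30.17440414428711 z 0.06351321284862141
pointers [70 26] [[ 0.3987194  -0.32009093  0.0325    ]
 [ 0.46326402 -0.28223318  0.0325    ]] [ 0.43099171 -0.30116206  0.0325    ] -149.60683914161368
at [ 0.4293 -0.3013  0.1568] phi -150.2 tilt [-0.001  0.001 -1.   ] -> shares [ 0.03 -0.02  3.8 ] twist 0.01
```

carry_out([
  [0.02,0,0.7,0,1],
  [0,0,0.8,0,1],
  [0,0,0.8,0,1],
  [0,0,0.8,0,1],
  [0,0,0.5,0,1],
])

```text
clock: 12.05
eef_pos: [0.4279, -0.2967, 0.0103]
tcp_rot: [-0.001, -0.26, 0.966, 0.002]
contact_force: [0.0, -0.8, -0.8]
grip_width: 0.0855
grasp_force: 0.0
```

carry_out([
  [0,0,0.3,0,1],
  [0,0,0,0,1],
  [0,0,0,0,1],
  [0,0,0,0,1],
])

```text
clock: 12.38
eef_pos: [0.4307, -0.3008, 0.0037]
tcp_rot: [0.001, -0.259, 0.966, -0.001]
contact_force: [0.7, -0.5, -0.4]
grip_width: 0.0853
grasp_force: 0.0
```

carry_out([
  [0,0,0,0,0],
  [0,0,0,0,0],
  [0,0,0,0,0],
  [0,0,0,0,0],
  [0,0,0,0,0],
], squeeze=60)

```text
clock: 12.8
eef_pos: [0.4294, -0.3005, 0.0021]
tcp_rot: [0.0, -0.258, 0.966, -0.0]
contact_force: [0.6, -0.3, 0.2]
grip_width: 0.0254
grasp_force: 0.0
```

carry_out([
  [0,0,0,0,0],
  [0,0,0,0,0],
  [0,0,0,0,0],
  [0,0,0,0,0],
])

```text
clock: 13.13
eef_pos: [0.4293, -0.3003, 0.0019]
tcp_rot: [0.0, -0.258, 0.966, -0.0]
contact_force: [-0.6, -0.1, 2.3]
grip_width: 0.0149
grasp_force: 59.9
```

carry_out([
  [0,0,-0.5,0,0],
  [0,0,-0.7,0,0],
  [0,0,-0.7,0,0],
  [0,0,-0.7,0,0],
  [0,0,-0.4,0,0],
])

```text
clock: 13.55
eef_pos: [0.4299, -0.3008, 0.1244]
tcp_rot: [0.001, -0.258, 0.966, -0.001]
contact_force: [0.3, -0.0, -0.3]
grip_width: 0.0151
grasp_force: 59.6
```

carry_out([
  [0,0,0,0,0],
  [0,0,0,0,0],
  [0,0,0,0,0],
])

```text
clock: 13.8
eef_pos: [0.4283, -0.2993, 0.1195]
tcp_rot: [-0.001, -0.258, 0.966, 0.001]
contact_force: [-0.5, 0.4, -1.8]
grip_width: 0.0152
grasp_force: 59.6
```

```bash
python3 - <<'E'
from h import *
s=status.sense();print(tool(s)[:2],s["clock"],s["grasp_force"],s["grip_width"],s["contact_force"])
f=optics.grab_frame("wrist");np.save("w5.npy",[f,s],allow_pickle=True)
cv2.imwrite("pics/w5.png",f["frame"][:,:,::-1])
E
```

```text
(array([ 0.42825384, -0.29933008,  0.11952789]), np.float64(-150.04015560654528)) 13.8 59.6497768163681 0.015248277544192142 [-0.5095182   0.41200206 -1.78941727]
```

View pics/w5.png

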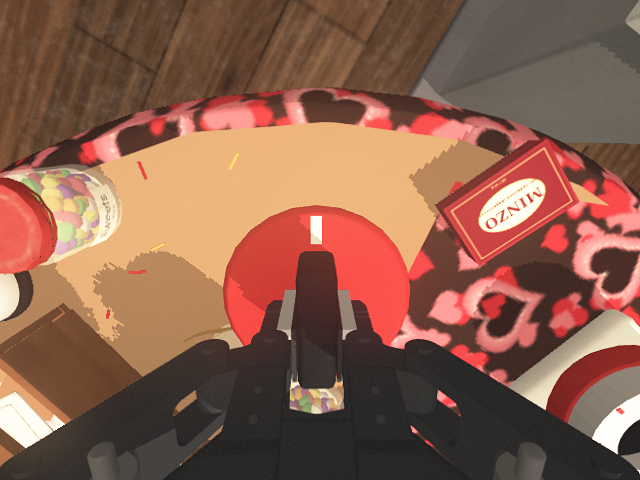

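The lid is held level, with the cap arc visible from (224,285) over (317,206) to (410,285). Now the cap centre relative to the tool, then the transport plan.

```bash
python3 - <<'E'
from h import *
f,s=np.load("w5.npy",allow_pickle=True);im=f["frame"];hsv=cv2.cvtColor(im,cv2.COLOR_RGB2HSV);P=cloud(f,s)
e,ph,R=tool(s);zc=e[2]+.0306
B=np.zeros((480,640),bool);B[195:300,215:420]=1
red=(B&(hsv[:,:,1]>150)&((hsv[:,:,0]<8)|(hsv[:,:,0]>172))&(abs(P[:,:,2]-zc)<.012)).astype(np.uint8)
cs=max(cv2.findContours(red,0,cv2.CHAIN_APPROX_NONE)[0],key=cv2.contourArea)[:,0]
h=cv2.convexHull(cs)[:,0];h=h[(h[:,1]<290)]
print("cap z",np.median(P[:,:,2][red>0])-e[2])
T=(onplane(f,h,zc,s)-e)@R
from scipy.optimize import least_squares
r=least_squares(lambda c:np.linalg.norm(T[:,:2]-c,axis=1)-.046,[0,0],loss="soft_l1",f_scale=.0005)
print("cap centre in tool",r.x,abs(r.fun).mean(),fitcircle(T),len(T))
B&=(hsv[:,:,1]<70)&(hsv[:,:,2]>150);v,u=np.nonzero(B[205:250,300:335]);q=(onplane(f,[[u.mean()+300,v.mean()+205]],zc,s)-e)@R;print("pointer",q)
need(status.sense(),[.4298,.0304,.157],-13.4)
E
```

```text
cap z 0.030852037996484533
cap centre in tool [ 0.00100263 -0.00080907] 0.0003829488820890893 (array([ 0.00275181, -0.00104283]), np.float64(0.044505078705095)) 29
pointer [[ 0.03622578 -0.00109861 -0.0305675 ]]
at [ 0.4279 -0.299   0.119 ] phi -150.0 tilt [-0.003  0.003 -1.   ] -> shares [-4.15  7.12 -0.93] twist 7.23
```

carry_out([
  [-0.42,0.71,0,0,0],
  [-0.42,0.71,0,0,0],
  [-0.42,0.71,0,0,0],
  [-0.42,0.71,0,0,0],
  [-0.42,0.71,0,0,0],
])

```text
clock: 14.27
eef_pos: [0.4293, -0.1332, 0.1191]
tcp_rot: [-0.002, -0.258, 0.966, 0.001]
contact_force: [-0.3, 0.1, -1.7]
grip_width: 0.015
grasp_force: 59.6
```

carry_out([
  [-0.42,0.71,0,0,0],
  [-0.42,0.71,0,0,0],
  [-0.42,0.71,0,0,0],
  [-0.42,0.71,0,0,0],
  [-0.42,0.71,0,0,0],
])

```text
clock: 14.68
eef_pos: [0.431, 0.0315, 0.1193]
tcp_rot: [-0.002, -0.258, 0.966, 0.001]
contact_force: [0.6, -0.0, -1.3]
grip_width: 0.015
grasp_force: 59.6
```

carry_out([
  [0,0,0,0.9,0],
  [0,0,0,0.9,0],
  [0,0,0,0.9,0],
  [0,0,0,0.9,0],
  [0,0,0,0.9,0],
])

```text
clock: 15.1
eef_pos: [0.4312, 0.0302, 0.1191]
tcp_rot: [-0.002, -0.024, 1.0, 0.0]
contact_force: [0.4, 0.0, -1.4]
grip_width: 0.0153
grasp_force: 59.7
```

carry_out([
  [0,0,0,0.9,0],
  [0,0,0,0.9,0],
  [0,0,0,0.9,0],
  [0,0,0,0,0],
  [0,0,0,0,0],
])

```text
clock: 15.52
eef_pos: [0.4316, 0.0299, 0.1198]
tcp_rot: [-0.002, 0.114, 0.993, -0.0]
contact_force: [-0.8, -0.3, -1.6]
grip_width: 0.0148
grasp_force: 59.7
```

```bash
python3 - <<'E'
from h import *
s=status.sense();print(s["clock"],s["grasp_force"],s["contact_force"],s["joint_positions"].round(2))
need(s,[.4315,.0301,.088],-13.4)
f=optics.grab_frame("wrist");cv2.imwrite("pics/w6.png",f["frame"][:,:,::-1])
E
```

```text
15.5167 59.71736490726471 [-0.78748971 -0.31832264 -1.64740945] [-0.09 -0.19 -0.28  1.49  0.    0.14]
at [0.4316 0.0299 0.1198] phi 166.9 tilt [-0.003  0.    -1.   ] -> shares [0.   0.   0.79] twist 0.05
```

View pics/w6.png

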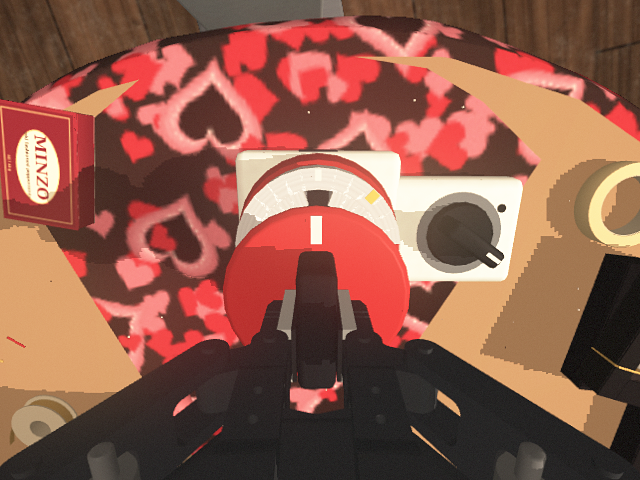

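The lid's pointer (316,230) lines up with the slot (318,198). Lowering gently.

carry_out([
  [0,0,0.3,0.05,0],
  [0,0,0.3,0,0],
  [0,0,0.3,0,0],
  [0,0,0,0,0],
  [0,0,0,0,0],
])

```text
clock: 15.98
eef_pos: [0.4312, 0.03, 0.0836]
tcp_rot: [-0.002, 0.118, 0.993, -0.0]
contact_force: [-0.4, 0.6, -1.0]
grip_width: 0.0147
grasp_force: 59.7
```

carry_out([
  [0,0,0.1,0,0],
  [0,0,0.1,0,0],
  [0,0,0.1,0,0],
  [0,0,0.1,0,0],
  [0,0,0,0,0],
])

```text
clock: 16.4
eef_pos: [0.4329, 0.0304, 0.072]
tcp_rot: [0.001, 0.118, 0.993, 0.001]
contact_force: [-3.2, 1.3, 0.1]
grip_width: 0.015
grasp_force: 60.1
```

carry_out([
  [0,0,0.1,0,0],
  [0,0,0.1,0,0],
  [0,0,0,0,0],
  [0,0,0,0,0],
])

```text
clock: 16.73
eef_pos: [0.4322, 0.0301, 0.0605]
tcp_rot: [-0.001, 0.118, 0.993, 0.0]
contact_force: [-1.4, 2.2, -2.8]
grip_width: 0.015
grasp_force: 59.6
```

carry_out([
  [0,0,0.1,0,0],
  [0,0,0,0,0],
  [0,0,0,0,0],
])

```text
clock: 16.98
eef_pos: [0.4324, 0.0302, 0.0578]
tcp_rot: [-0.0, 0.118, 0.993, 0.0]
contact_force: [-4.4, 2.5, 3.2]
grip_width: 0.0148
grasp_force: 60.3
```

carry_out([
  [0,0,0.03,0,0],
  [0,0,0,0,0],
  [0,0,0,0,0],
])

```text
clock: 17.23
eef_pos: [0.4325, 0.0301, 0.0577]
tcp_rot: [-0.0, 0.118, 0.993, 0.0]
contact_force: [-6.6, 2.0, 8.6]
grip_width: 0.0148
grasp_force: 61.2
```

carry_out([
  [0,0,0,0.5,0],
  [0,0,0,0.5,0],
  [0,0,0,0.5,0],
  [0,0,0,0.5,0],
  [0,0,0,0,0],
])

```text
clock: 17.65
eef_pos: [0.4327, 0.0304, 0.0578]
tcp_rot: [-0.0, 0.222, 0.975, 0.001]
contact_force: [-5.9, 2.7, 8.7]
grip_width: 0.0151
grasp_force: 61.1
```

```bash
python3 - <<'E'
from h import *
s=status.sense();print(s["clock"],s["grasp_force"],s["contact_force"],s["moment"])
need(s,[.4315,.0301,.0575],121.1)
E
```

```text
17.65 61.141895055770874 [-5.85088712  2.70055065  8.666824  ] [0.74239562 1.34471267 0.11482122]
at [0.4327 0.0304 0.0578] phi 154.4 tilt [ 0.     0.001 -1.   ] -> shares [ 0.02 -0.02  0.01] twist 5.55
```

carry_out([
  [0,0,0,0.5,0],
  [0,0,0,0.5,0],
  [0,0,0,0.5,0],
  [0,0,0,0.5,0],
  [0,0,0,0.5,0],
])

```text
clock: 18.07
eef_pos: [0.4325, 0.0299, 0.0578]
tcp_rot: [-0.0, 0.347, 0.938, -0.0]
contact_force: [-6.4, 2.1, 9.0]
grip_width: 0.015
grasp_force: 61.3
```

carry_out([
  [0,0,0,0.5,0],
  [0,0,0,0.5,0],
  [0,0,0,0.5,0],
  [0,0,0,0.5,0],
  [0,0,0,0.5,0],
])

```text
clock: 18.48
eef_pos: [0.4322, 0.0295, 0.0578]
tcp_rot: [-0.0, 0.467, 0.884, -0.001]
contact_force: [-7.6, 1.6, 9.2]
grip_width: 0.0146
grasp_force: 61.4
```

carry_out([
  [0,0,0,0.3,0],
  [0,0,0,0,0],
  [0,0,0,0,0],
  [0,0,0,0,0],
])

```text
clock: 18.82
eef_pos: [0.4321, 0.0294, 0.0578]
tcp_rot: [-0.0, 0.48, 0.877, -0.001]
contact_force: [-7.5, 0.9, 9.9]
grip_width: 0.015
grasp_force: 61.4
```

```bash
python3 - <<'E'
from h import *
s=status.sense();print(s["clock"],s["grasp_force"],s["contact_force"],s["moment"])
need(s,[.4307,.029,.0575],121.1)
f=optics.grab_frame("wrist");t=optics.grab_frame("top");np.save("w7.npy",[f,s],allow_pickle=True)
cv2.imwrite("pics/w7.png",f["frame"][:,:,::-1])
E
```

```text
18.8167 61.36827349662781 [-7.50712578  0.86258577  9.94117314] [0.24903755 1.68809584 0.11136521]
at [0.4321 0.0294 0.0578] phi 122.7 tilt [-0.001 -0.001 -1.   ] -> shares [ 0.01 -0.03  0.01] twist 0.26
```

View pics/w7.png

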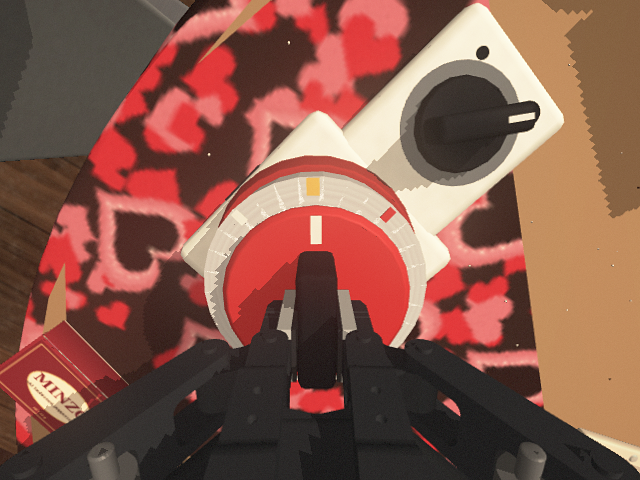

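The lid's pointer (316,230) is at the yellow mark (313,187), turned about 44° from the slots. It is seated at 56 mm and gripped with 61 N. Handing in.

```bash
python3 -c "
from station import job
print(job.job_done())"
```

```text
the job is handed in; nothing more can be done
None
```

I turned the dial to the large dot, seated the lid and twisted it clockwise to about 44° (the yellow mark). It is held there with a 61 N grip, and I handed the job in at about 19 s; no verdict came back. The real fingertips sat 40 mm behind the reported TCP, so my first grasp of the dial closed on air, and I corrected for that from then on.

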